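# Line up the rail under the drill

## Task

Slide the wooden rail with the red dot along the bench top, without lifting it, until its red dot sits right under the tip of the drill bit, then let go and leave it lying flat. Don't knock the drill stand, and leave the rail with the blue dot where it lies.

Things in the scene. Friction and masses are not known exactly. Their poses are not given: they have to be found in the camera images.
- red_rail_center (a point): centre (half-way up, 15 mm above the bench) of the rail to move: brown wooden bar 280 long, 45 wide, 30 high (mm), about 0.25 kg, lying loose and flat with free space around. Red dot on top near one end. x along the bar towards the dot end, y across the 45 mm width, z up. At the start the dot end points away from the robot, within about 17 degrees.
- red_rail_spot (a point): centre of the red dot (24 mm across, with a black cross) on the rail's top face, 30 mm above the bench; it lies 115 mm from the rail's centre along its x axis, 25 mm from the end. Same axes.
- drill_stand: fixed drill stand. Origin: on the bench exactly below the bit tip, z up. A 6 mm brass bit, tip 55 mm up (the rail passes under), hangs below a chuck and a black motor 50 mm across with a yellow cap, 88 to 287 mm up on the bit's axis, in a red clamp 62 mm across. Column (314 mm high, round foot 110 mm across) 170 mm off along the stand's x: away from the robot, a little left. Robot's side free.
- blue_rail_center (a point): centre (half-way up) of the other rail, same wood, size and axes, but with a blue dot: leave it. The two rails lie one left and one right of the drill, either way round.

How it is judged:
At the end, for the whole second after the job is handed in: The centre of the red dot is within 15 mm, horizontally, of the point under the bit tip, and stays so; the rail lies flat on the bench (tilt under 0.1 rad, centre below 20 mm) (horizontal distance between red_rail_spot and drill_stand below 0.015 m and angle between red_rail_center's own z axis and vertical below 0.1 rad and height (world z) of red_rail_center below 0.02 m); the robot touches nothing.
It fails at once if the red-dotted rail is lifted: its centre rises more than 15 mm (height (world z) of red_rail_center above 0.03 m).
It fails at once if the drill stand is knocked (more than 5 N from anything) (contact force between drill_stand and anything else above 5 N).
It fails at once if the rail with the blue dot is moved more than 25 mm (distance of blue_rail_center from where it was at the start of the episode above 0.025 m).
It also fails if it takes over 38 s, if anything falls off the work surface, if the arm or the gripper's body presses on something with over 40 N, if the wrist force passes 120 N, or if a joint passes its speed limit or range.

## Robot

A 6-joint arm with a two-finger parallel gripper is mounted at the origin on the work surface. World frame = base frame: x ahead of the robot, y to its left, z up, the work surface at z = 0. Lengths are in m, angles in rad, forces in N, time in s.
With the tool pointing down it reaches from about 0.35 to 0.775 m from the base axis. Payload 5.5 kg.
Tool frame: the origin (TCP) lies on the centre line of the jaws, within the pads' length; the fingertips stand 11 mm ahead of it and the grasp point (between the pads) lies 8 mm behind it; z points along the fingers, y is the direction in which the jaws open and shut (so a half turn about z gives the same grasp; the last joint's range is limited). The gripper opens to 85 mm and grips with 20 to 120 N. Pads are 22 mm wide; open, the fingers measure 114 mm over their backs; the gripper's body (76 mm by 85 mm) begins 54 mm behind the grasp point. The pads swing forward as they close: fully open they stand 13 mm farther back than shut.
Start: joints at [1.18, 0.313, 0.046, 1.304, 0, 1.431], TCP at [0.143, 0.557, 0.242] pointing down, gripper open.
Joint ranges: [-2.76, 2.76], [-0.86, 1.69], [-1.03, 1.26], [-2.2, 2.34], [-1.47, 1.5], [-3.14, 3.14]. Speed limits (rad/s): [2.57, 2.57, 3.14, 3.14, 3.14, 3.14].

## Interface

Orientations are given as a unit quaternion [w, x, y, z].
In Python, from workcell import env, imaging, order gives the robot as it stands. The module is installed in compiled form; this text tells all that it offers.
- The arm moves only by the tool move_arm, never from a script. Its argument "deltas" is one flat list of numbers, 7 for each row, row after row: the gripper's target within -1 to 1 (shut at 1, half-way at 0, fully open at -1), then the shift along the tool's x, y, z in m, then the turn, a rotation vector about the tool's x, y, z in degrees. In form: [jaw, tx, ty, tz, ax, ay, az, jaw, tx, ty, tz, ax, ay, az, ...]. A call has 1 to 10 rows; each row shifts and turns the commanded pose from where the row before left it, along the tool's axes as they then stand; what a row does not reach is not made up. A row lasts 1/8 s, in which the tool goes at most 62.5 mm and 10.7 degrees, less where a joint would pass 70% of its speed; a pose out of reach is approached as far as the arm can. A call is refused whole if a number of a shift passes 0.0625 or a number of a turn 10.7, either way. A call with a gripper value outside its range is refused whole. The fingers move at their own pace and stop on an object; "squeeze" is the grip in N (left out, the last holds). Time passes only in rows, so rows that do not move let the fingers close. It gives the time, the measured TCP pose, the force and the opening at its end, in the units of the state.
- env.get_state(): the state, without advancing time (a new reading comes with each control period).
- imaging.read_camera(name): name is "scene" or "top" or "wrist"; returns a dict with "img" (480x640x3 uint8, red, green, blue), "z_map" (480x640 float32, m along the optical axis (not along the pixel's ray), 0 where there is no reading), "fx", "fy", "cx", "cy" (pixels), "rvec" (rotation vector, rad) and "tvec" (3), from world to camera coordinates, as OpenCV has them. Camera axes: x right, y down, z forward; pixel columns grow to the right and rows downward; lengths in m; the calibration is good to about 2 mm. The wrist camera is an equidistant fisheye: a pixel r from the principal point sees the ray r / f radians off the axis. A picture is of the moment at which its call begins.
- order.hand_in(): hands the job in, once; it reports no verdict.
Trained networks look in a picture, given as the dict that the camera call returned (one of the last four; its "shot" number tells which), for a name from the list of things; names that differ only in an ending like _2 or _b are one class to them, and where a whole thing is asked for, a point or a joint stands for the part that bears it (a point fixed in the world has none). Each returns a list of dicts, best first, with "confidence" (0 to 1); they miss things now and then, are a little off and sometimes report something else, mostly with a low value. They report only what shows in the picture. A call takes as long as a camera call.
- imaging.recognise(picture, thing): "centre" ([column, row] in pixels, amid what is visible of it).
- imaging.cut_out(picture, thing): "mask" (480x640 bool, what is visible of it) and "centre" ([column, row] in pixels, amid what is visible of it).
The state is a dict: "clock": time; "joint_pos": joint angles; "qvel": joint speeds; "tau": joint torques, N m; "tcp_pos": TCP position; "orientation": TCP orientation; "wrist_force": force on the tool from outside, world axes, zero at the start; "ft_torque": the same for the moment, N m; "finger_gap": finger opening in m.
Only numpy, scipy, OpenCV 4.12 (cv2) and the standard library are available. Lean on these libraries where they do the work, as an engineer would, in place of code of your own. Each camera call takes 0.05 s, during which the arm holds its last target.

## Working session

There is one attempt and no reset: what is moved stays moved. The work goes in short steps, Python scripts to look and compute and a tool call to move; the robot and the scene stay as the last step left them, time stands still between calls to the robot, and variables do not carry over. Pictures are saved under pics/ and viewed, and the job is handed in when it is done.

Besides the shell and the picture viewer there is one more tool, called after ">>>" by a JSON object that holds its "op" and its "data", one argument or row to a line. move_arm: Moves the arm, as the interface text tells. Its arguments: {"type":"object","properties":{"deltas":{"type":"array"},"squeeze":{"type":"number"}},"required":["deltas"]}

```bash
mkdir -p pics && cat > h.py <<'E'
import numpy as np, cv2
from workcell import env, imaging, order
def save(p,n): cv2.imwrite('pics/'+n, cv2.cvtColor(p['img'],cv2.COLOR_RGB2BGR))
def world(p,uv,z=None):
    R,_=cv2.Rodrigues(np.array(p['rvec'],float)); t=np.array(p['tvec'],float).reshape(3)
    uv=np.atleast_2d(uv).astype(float)
    d=np.c_[(uv[:,0]-p['cx'])/p['fx'],(uv[:,1]-p['cy'])/p['fy'],np.ones(len(uv))]
    C=-R.T@t
    if z is None:
        zz=np.array([p['z_map'][int(round(v)),int(round(u))] for u,v in uv])
        return (d*zz[:,None]-t)@R
    w=d@R
    return C+w*((z-C[2])/w[:,2])[:,None]
E
python3 - <<'E'
from h import *
s=env.get_state(); print(s)
for n in ('top','scene'):
    p=imaging.read_camera(n); save(p,n+'0.png')
    R,_=cv2.Rodrigues(np.array(p['rvec'],float)); print(n,'cam',-R.T@np.array(p['tvec']).reshape(3))
    for th in ('red_rail_spot','red_rail_center','blue_rail_center','drill_stand'):
        r=imaging.recognise(p,th)
        for q in r[:3]:
            print(n,th,q['confidence'],q['centre'],world(p,[q['centre']]).round(3).tolist(),world(p,[q['centre']],0.03).round(3).tolist())
E
```

```text
{'clock': 0.0, 'joint_pos': array([1.18036543e+00, 3.14046829e-01, 4.49891361e-02, 1.30362832e+00,
       1.30100760e-05, 1.43122606e+00]), 'qvel': array([ 0.00040428, -0.00010268,  0.00066578,  0.00033925, -0.00036712,
       -0.00187206]), 'tau': array([ 1.09809882e-04, -4.80629933e+01,  2.98532456e+01,  1.94755162e-02,
        5.30043815e-05,  1.16095016e-06]), 'tcp_pos': array([0.14253462, 0.5565403 , 0.24138662]), 'orientation': array([-2.53741075e-04,  1.25101631e-01,  9.92143482e-01, -9.10154983e-04]), 'wrist_force': array([ 0.45035566,  0.52738783, -0.51562847]), 'ft_torque': array([ 0.00663694, -0.00562058, -0.01088253]), 'finger_gap': 0.08574644874074018}
top cam [0.46029237 0.01421921 1.11677833]
top red_rail_spot 0.69 [435.3, 289.8] [[0.455, -0.221, 0.027]] [[0.455, -0.221, 0.03]]
top red_rail_center 0.74 [432.9, 292.7] [[0.45, -0.216, 0.031]] [[0.45, -0.216, 0.03]]
top blue_rail_center 0.73 [168.3, 268.8] [[0.496, 0.244, 0.027]] [[0.496, 0.243, 0.03]]
top drill_stand 0.93 [254.3, 122.9] [[0.705, 0.08, 0.206]] [[0.753, 0.093, 0.03]]
scene cam [ 1.15549866 -0.11489823  0.81514168]
scene red_rail_spot 0.57 [199.6, 249.5] [[0.479, -0.216, 0.029]] [[0.48, -0.216, 0.03]]
scene red_rail_center 0.91 [198.2, 249.1] [[0.479, -0.219, 0.031]] [[0.479, -0.219, 0.03]]
scene blue_rail_center 0.71 [432.6, 209.7] [[0.47, 0.239, 0.032]] [[0.467, 0.24, 0.03]]
scene blue_rail_center 0.6 [200.7, 248.4] [[0.479, -0.214, 0.031]] [[0.478, -0.214, 0.03]]
scene drill_stand 0.6 [405.3, 282.6] [[0.746, 0.08, 0.206]] [[0.627, 0.136, 0.03]]
```

View pics/top0.png

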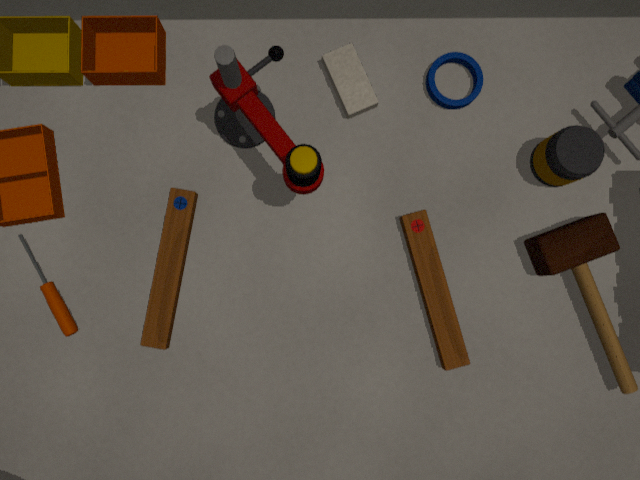

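View pics/scene0.png

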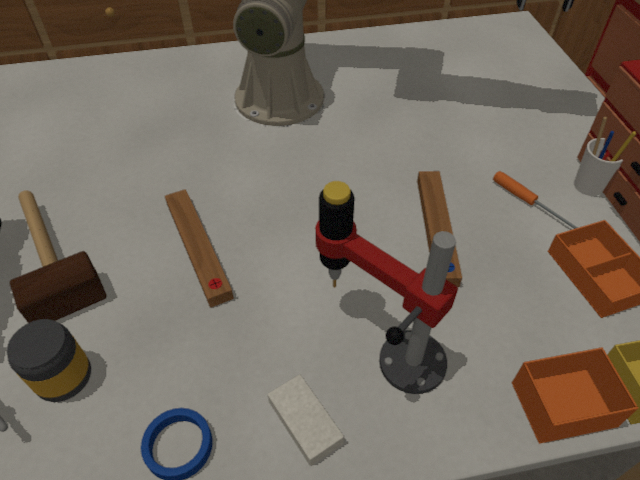

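Top view: red dot at (418,226) on the right-hand rail, blue dot at (181,203), and the drill cap at (304,160). Scene view: red dot at (215,284), bit tip near (335,286). Next I'll refine these.

```bash
python3 - <<'E'
from h import *
T=imaging.read_camera('top'); S=imaging.read_camera('scene')
def railpose(p,th,n):
    r=imaging.cut_out(p,th)[0]; m=r['mask']
    v,u=np.nonzero(m); w=world(p,np.c_[u,v])
    k=(abs(w[:,2]-.03)<.006); w=world(p,np.c_[u,v][k],0.03)[:,:2]
    (c,sz,a)=cv2.minAreaRect(w.astype(np.float32)*1000)
    print(n,th,r['confidence'],'rect',np.round(c),np.round(sz),round(a,1),'med',np.median(w,0).round(3))
    return m
for p,n in((T,'top'),(S,'scene')):
    mr=railpose(p,'red_rail_center',n); railpose(p,'blue_rail_center',n)
    im=p['img'].astype(int)
    red=(im[...,0]>120)&(im[...,1]<60)&(im[...,2]<60)
    mm=cv2.dilate(mr.astype(np.uint8),np.ones((5,5)))>0
    v,u=np.nonzero(red&mm); 
    if len(u): print('dot',u.mean(),v.mean(),len(u),world(p,[[u.mean(),v.mean()]],.03).round(4))
# yellow cap
im=T['img'].astype(int); k=(im[...,0]>150)&(im[...,1]>130)&(im[...,2]<60); k[:120]=0;k[220:]=0;k[:,:270]=0;k[:,340:]=0
v,u=np.nonzero(k); print('cap',u.mean(),v.mean(),len(u),np.median(T['z_map'][k]),world(T,[[u.mean(),v.mean()]],.287).round(4),world(T,[[u.mean(),v.mean()]]).round(4))
im=S['img'].astype(int); k=(im[...,0]>150)&(im[...,1]>130)&(im[...,2]<60); k[:170]=0;k[210:]=0;k[:,:310]=0;k[:,360:]=0
v,u=np.nonzero(k); print('capS',u.mean(),v.mean(),len(u),world(S,[[u.mean(),v.mean()]],.287).round(4),world(S,[[u.mean(),v.mean()]]).round(4))
for uv in([335,284],[335,286],[335,288]): print('tip',uv,world(S,[uv],.055).round(4),world(S,[uv]).round(4))
c=S['img'][255:305,305:365]; cv2.imwrite('pics/tip.png',cv2.resize(c[...,::-1],None,fx=10,fy=10,interpolation=cv2.INTER_NEAREST))
E
```

```text
top red_rail_center 0.77 rect [ 455. -220.] [279.  46.] 14.6 med [ 0.453 -0.22 ]
top blue_rail_center 0.66 rect [498. 244.] [ 46. 279.] 79.4 med [0.496 0.244]
dot 417.2077922077922 225.32467532467533 77 [[ 0.5677 -0.1917  0.03  ]]
scene red_rail_center 0.73 rect [ 455. -223.] [285.  45.] 14.7 med [ 0.471 -0.22 ]
scene blue_rail_center 0.88 rect [498. 240.] [ 47. 284.] 79.4 med [0.469 0.245]
dot 214.33333333333334 282.8641975308642 81 [[ 0.5621 -0.1947  0.03  ]]<stdin>:19: RuntimeWarning: Mean of empty slice.
  ret = ret.dtype.type(ret / rcount)
  return _methods._mean(a, axis=axis, dtype=dtype,
  ret = ret.dtype.type(ret / rcount)
Traceback (most recent call last):
  File "h.py", line 10, in world
    zz=np.array([p['z_map'][int(round(v)),int(round(u))] for u,v in uv])
                                ~~~~~^^^
ValueError: cannot convert float NaN to integer
```

```bash
python3 - <<'E'
from h import *
T=imaging.read_camera('top'); S=imaging.read_camera('scene')
for p,n,(u0,u1,v0,v1) in((T,'T',(270,340,130,200)),(S,'S',(310,365,175,210))):
    im=cv2.cvtColor(p['img'],cv2.COLOR_RGB2HSV).astype(int)
    k=(abs(im[...,0]-27)<6)&(im[...,1]>150)&(im[...,2]>80); m=np.zeros_like(k); m[v0:v1,u0:u1]=1; k&=m
    v,u=np.nonzero(k); w=world(p,np.c_[u,v]); w=w[w[:,2]>.275]
    print(n,len(u),u.mean(),v.mean(),world(p,[[u.mean(),v.mean()]],.287).round(4),np.median(w,0).round(4), w.min(0),w.max(0))
for uv in([335,284],[335,286],[335,288]): print('tip',uv,world(S,[uv],.055).round(4),world(S,[uv]).round(4))
c=S['img'][255:305,305:365]; cv2.imwrite('pics/tip.png',cv2.resize(c[...,::-1],None,fx=10,fy=10,interpolation=cv2.INTER_NEAREST))
E
```

```text
T 581 303.17383820998276 159.2512908777969 [[0.6332 0.0087 0.287 ]] [0.633  0.0089 0.2865] [ 0.46029237 -0.00866878  0.27507102] [0.65382921 0.02649106 1.11677833]
S 483 336.17184265010354 192.5631469979296 [[0.6361 0.0052 0.287 ]] [0.6371 0.0048 0.2878] [ 0.61313166 -0.11489823  0.27725597] [1.15549866 0.02369441 0.81514168]
tip [335, 284] [[0.6236 0.0098 0.055 ]] [[0.633  0.0076 0.0685]]
tip [335, 286] [[0.6277 0.009  0.055 ]] [[0.6335 0.0076 0.0634]]
tip [335, 288] [[0.6317 0.0081 0.055 ]] [[0.5964 0.0164 0.0036]]
```

View pics/tip.png

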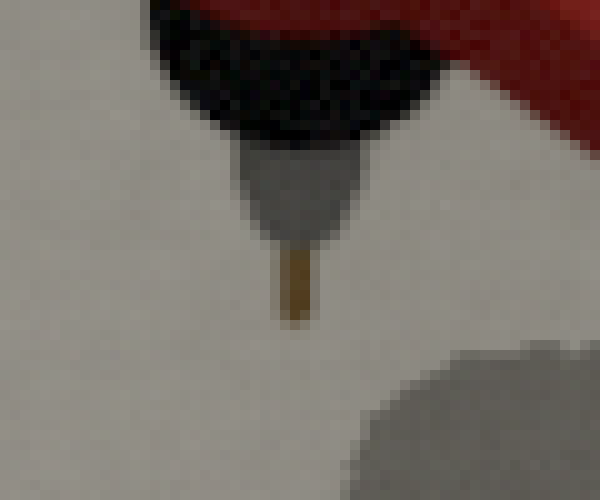

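Tip seen at (334.5,287) in the scene view, i.e. about (0.632, 0.008) m. The cap agrees in both views. The red dot is at about (0.567,-0.192), and the rail centre at (0.455,-0.221) with 14.6° yaw; the fitted rail measures 279x46 mm, which matches. I'll turn the tool first, then travel well clear of the drill.

>>> {"op": "move_arm", "data": {
  "deltas": [-1,-0.03,0,0,0,0,-10,-1,-0.035,0,0,0,0,-10,-1,-0.035,0,0,0,0,-9,-1,0,-0.03,0,0,0,0,-1,0,-0.06,0,0,0,0,-1,0,-0.06,0,0,0,0,-1,0,-0.06,0,0,0,0,-1,0,-0.06,0,0,0,0,-1,0,-0.06,0,0,0,0,-1,0,-0.06,0,0,0,0]
}}

```text
clock: 2.15
tcp_pos: [0.3403, 0.1713, 0.2426]
orientation: [0.001, -0.128, 0.992, 0.0]
wrist_force: [0.6, -0.4, 0.0]
finger_gap: 0.0851
```

>>> {"op": "move_arm", "data": {
  "deltas": [-1,0,-0.06,0,0,0,0,-1,0,-0.06,0,0,0,0,-1,0,-0.06,0,0,0,0,-1,0,-0.06,0,0,0,0,-1,0,-0.06,0,0,0,0,-1,0,-0.06,0,0,0,0,-1,0,-0.04,0,0,0,0,-1,0,0,0,0,0,0,-1,0,0,0,0,0,0]
}}

```text
clock: 3.28
tcp_pos: [0.4406, -0.2136, 0.242]
orientation: [-0.0, -0.127, 0.992, 0.001]
wrist_force: [0.0, 0.6, -0.3]
finger_gap: 0.0851
```

```bash
cat >> h.py <<'E'
from scipy.spatial.transform import Rotation as Ro
def tool(s,target):
    q=s['orientation']; r=Ro.from_quat([q[1],q[2],q[3],q[0]])
    return r.inv().apply(np.array(target)-s['tcp_pos']), r.as_matrix()
E
python3 - <<'E'
from h import *
s=env.get_state(); print(s['clock'],s['tcp_pos'],s['joint_pos'].round(2))
d,M=tool(s,[.426,-.228,.016]); print('delta',d.round(4),'yaw toolx',np.degrees(np.arctan2(M[1,0],M[0,0])))
print(M.round(4))
p=imaging.read_camera('wrist'); save(p,'w1.png')
E
```

```text
3.275 [ 0.44058963 -0.21357446  0.24204911] [-0.62  0.15 -0.17  1.26  0.   -0.87]
delta [ 0.0176 -0.0105  0.226 ] yaw toolx -165.3892278371042
[[-9.677e-01 -2.523e-01 -8.000e-04]
 [-2.523e-01  9.677e-01  1.000e-03]
 [ 5.000e-04  1.100e-03 -1.000e+00]]
```

View pics/w1.png

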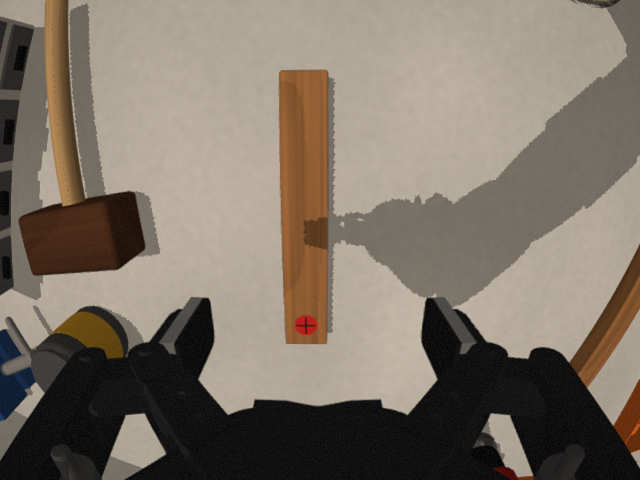

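Wrist view: the rail is parallel to the jaws' plane, with the dot at (306,325) and the jaws' midline near column 317. The rail is slightly left of it, matching the computed -10 mm shift. Descending now.

>>> {"op": "move_arm", "data": {
  "deltas": [-1,0.0175,-0.0105,0.03,0,0,0,-1,0,0,0.05,0,0,0,-1,0,0,0.05,0,0,0,-1,0,0,0.04,0,0,0,-1,0,0,0.03,0,0,0,-1,0,0,0.02,0,0,0,-1,0,0,0.006,0,0,0,-1,0,0,0,0,0,0]
}}

```text
clock: 4.32
tcp_pos: [0.4269, -0.2279, 0.0167]
orientation: [0.0, -0.128, 0.992, 0.0]
wrist_force: [-0.2, 0.6, 0.5]
finger_gap: 0.0852
```

```bash
python3 - <<'E'
from h import *
p=imaging.read_camera('wrist'); save(p,'w2.png')
p=imaging.read_camera('scene'); save(p,'s2.png')
E
```

```text
(no output)
```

View pics/w2.png

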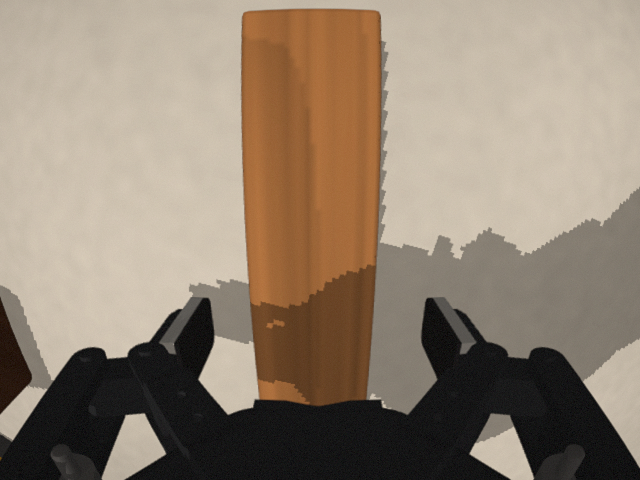

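View pics/s2.png

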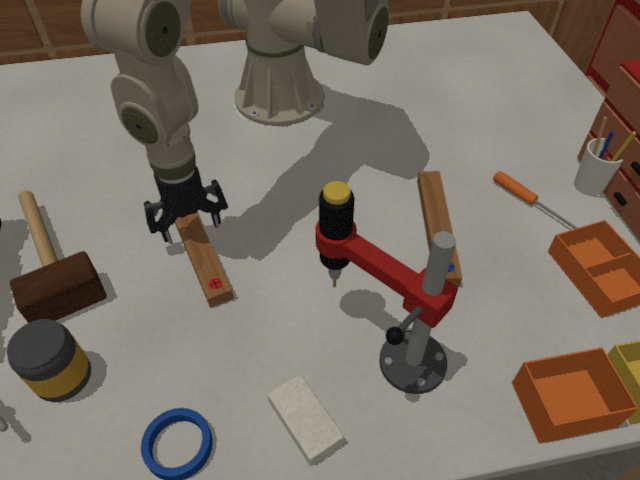

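Wrist view: the rail (columns 250–375) lies centred between the open pads (212 and 423). Scene view: the gripper straddles the rail at (190,215), with the dot still at (215,284). Closing.

>>> {"op": "move_arm", "data": {
  "deltas": [0,0,0,0,0,0,0,0.2,0,0,0,0,0,0,0.4,0,0,0,0,0,0,0.4,0,0,0,0,0,0,0.4,0,0,0,0,0,0,0.4,0,0,0,0,0,0],
  "squeeze": 30
}}

```text
clock: 5.18
tcp_pos: [0.4272, -0.2291, 0.0169]
orientation: [0.0, -0.127, 0.992, -0.0]
wrist_force: [-0.5, -0.7, 5.1]
finger_gap: 0.0446
```

```bash
python3 - <<'E'
from h import *
s=env.get_state(); print(s['tcp_pos'],s['wrist_force'],s['finger_gap'])
p=imaging.read_camera('top'); save(p,'t3.png')
im=p['img'].astype(int)
red=(im[...,0]>100)&(im[...,1]<70)&(im[...,2]<70); red[:205]=0;red[260:]=0;red[:,:395]=0;red[:,440:]=0
v,u=np.nonzero(red); print('dot',u.mean(),v.mean(),len(u),(u.min()+u.max())/2,(v.min()+v.max())/2,world(p,[[u.mean(),v.mean()]],.03).round(4))
E
```

```text
[ 0.42723016 -0.22907296  0.0169089 ] [-0.46206668 -0.71837973  5.14090323] 0.0445552702325186
dot 419.2026431718062 234.4287812041116 681 420.5 234.5 [[ 0.5517 -0.1949  0.03  ]]
```

>>> {"op": "move_arm", "data": {
  "deltas": [0.4,-0.009,0.0142,0,0,0,0,0.4,-0.009,0.0142,0,0,0,0,0.4,-0.009,0.0142,0,0,0,0,0.4,-0.009,0.0142,0,0,0,0,0.4,-0.009,0.0142,0,0,0,0,0.4,-0.009,0.0142,0,0,0,0,0.4,-0.009,0.0142,0,0,0,0,0.4,-0.009,0.0142,0,0,0,0,0.4,-0.009,0.0142,0,0,0,0,0.4,0,0,0,0,0,0]
}}

```text
clock: 6.48
tcp_pos: [0.4738, -0.0827, 0.0169]
orientation: [0.001, -0.128, 0.992, 0.001]
wrist_force: [-0.1, 2.6, 7.5]
finger_gap: 0.0442
```

```bash
python3 - <<'E'
from h import *
s=env.get_state(); print(s['tcp_pos'],s['wrist_force'],s['finger_gap'])
for n in('top','scene'):
    p=imaging.read_camera(n); save(p,n+'4.png')
    im=p['img'].astype(int)
    for th in('red_rail_spot','red_rail_center'):
        for q in imaging.recognise(p,th)[:2]: print(n,th,q['confidence'],q['centre'],world(p,[q['centre']]).round(3))
E
```

```text
[ 0.47381699 -0.08273898  0.0169077 ] [-0.08076179  2.59914477  7.52039784] 0.04416656279929769
top red_rail_spot 0.74 [335.9, 217.9] [[ 0.583 -0.049  0.027]]
top red_rail_center 0.87 [335.7, 219.8] [[ 0.579 -0.049  0.026]]
scene red_rail_spot 0.71 [287.7, 268.4] [[ 0.556 -0.063  0.031]]
scene red_rail_spot 0.71 [434.8, 207.6] [[0.462 0.247 0.03 ]]
scene red_rail_center 0.9 [289.2, 268.8] [[ 0.558 -0.06   0.031]]
```

View pics/top4.png

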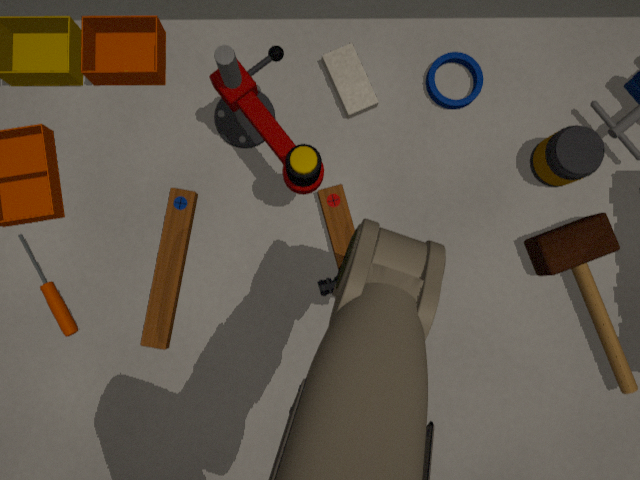

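View pics/scene4.png

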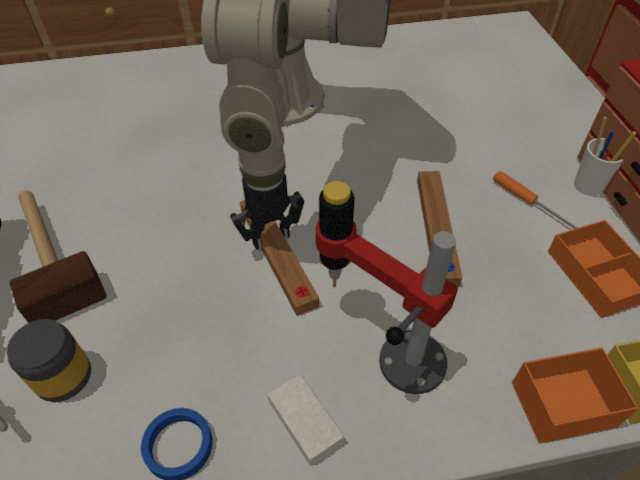

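Top: dot now at (333,200) and the drill cap unmoved at (304,160). Scene: dot at (302,292), bit tip at (334,287). The gripper and wrist are clear of the drill.

```bash
cat >> h.py <<'E'
def dot(p,g):
    im=cv2.cvtColor(p['img'],cv2.COLOR_RGB2HSV).astype(int)
    u0,v0=g; k=((im[...,0]<6)|(im[...,0]>172))&(im[...,1]>190)&(im[...,2]>80)
    m=np.zeros_like(k); m[v0-12:v0+13,u0-12:u0+13]=1; k&=m
    v,u=np.nonzero(k); c=[(u.min()+u.max())/2,(v.min()+v.max())/2]
    return len(u),[u.mean(),v.mean()],c,world(p,[[u.mean(),v.mean()],c],.03).round(4)
E
python3 - <<'E'
from h import *
T=imaging.read_camera('top');S=imaging.read_camera('scene')
print(dot(T,(333,200)));print(dot(S,(302,292)))
print(world(S,[[334.5,286.8]],.055))
s=env.get_state(); print(s['tcp_pos'])
E
```

```text
(122, [np.float64(333.04918032786884), np.float64(199.84426229508196)], [np.float64(333.0), np.float64(200.0)], array([[ 0.6141, -0.0447,  0.03  ],
       [ 0.6138, -0.0446,  0.03  ]]))
(88, [np.float64(301.77272727272725), np.float64(291.3181818181818)], [np.float64(301.5), np.float64(291.5)], array([[ 0.6101, -0.0462,  0.03  ],
       [ 0.6104, -0.0467,  0.03  ]]))
[[0.62914548 0.0077921  0.055     ]]
[ 0.47381091 -0.08276164  0.01694173]
```

>>> {"op": "move_arm", "data": {
  "deltas": [0.4,-0.0065,0.0095,0,0,0,0,0.4,-0.0065,0.0095,0,0,0,0,0.4,-0.0065,0.0095,0,0,0,0,0.4,-0.0065,0.0095,0,0,0,0,0.4,-0.0065,0.0093,0,0,0,0,0.4,0,0,0,0,0,0,0.4,0,0,0,0,0,0]
}}

```text
clock: 7.75
tcp_pos: [0.4929, -0.0295, 0.0169]
orientation: [0.001, -0.128, 0.992, 0.0]
wrist_force: [-0.4, -0.5, 6.5]
finger_gap: 0.0446
```

```bash
python3 - <<'E'
from h import *
S=imaging.read_camera('scene'); T=imaging.read_camera('top'); save(S,'s5.png'); save(T,'t5.png')
c=S['img'][240:320,290:390]; cv2.imwrite('pics/tip5.png',cv2.resize(c[...,::-1],None,fx=7,fy=7,interpolation=cv2.INTER_NEAREST))
s=env.get_state(); print(s['tcp_pos'],s['wrist_force'])
E
```

```text
[ 0.49289099 -0.02952619  0.01692609] [-1.14652949  1.64609671  6.56390208]
```

View pics/tip5.png

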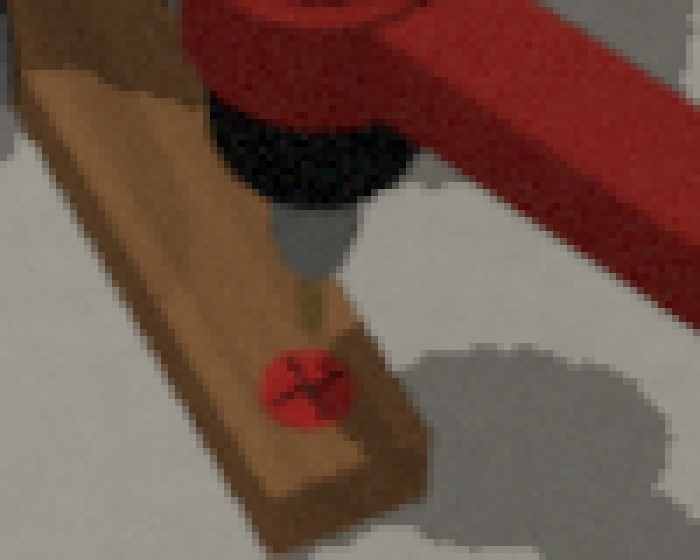

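View pics/s5.png

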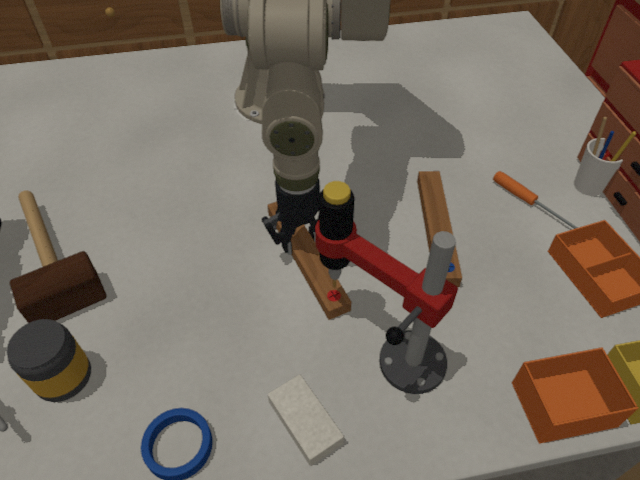

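```bash
python3 - <<'E'
from h import *
S=imaging.read_camera('scene'); T=imaging.read_camera('top')
d=dot(S,(334,295)); print(d); print(world(S,[[333.8,295.2]],.03), world(S,[[334.2,286.8]],.055))
R=cv2.projectPoints(np.array([[.633,.0088,.055],[.633,.0088,.03],[.633,.0088,.287]]),np.array(S['rvec'],float),np.array(S['tvec'],float),np.array([[S['fx'],0,S['cx']],[0,S['fy'],S['cy']],[0,0,1.]]),None)[0]; print(R)
z=world(S,[[334,y] for y in (281,282,283,284,285,286)]); print(z.round(4))
E
```

```text
(94, [np.float64(333.4574468085106), np.float64(295.22340425531917)], [np.float64(334.0), np.float64(295.5)], array([[0.629 , 0.0064, 0.03  ],
       [0.6297, 0.0072, 0.03  ]]))
[[0.62904616 0.00694453 0.03      ]] [[0.62904601 0.00729162 0.055     ]]
[[[335.55139896 288.52721543]]

 [[335.31915821 296.88022073]]

 [[338.27363203 190.61663536]]]
[[0.6336 0.0057 0.0783]
 [0.6335 0.0057 0.0754]
 [0.6338 0.0057 0.0729]
 [0.6328 0.006  0.0686]
 [0.6337 0.0058 0.0671]
 [0.6336 0.0059 0.064 ]]
```

In the same view the dot (0.629,0.007) and tip (0.629,0.007) agree within about 1 mm. Releasing and backing off straight up, then away from the drill.

>>> {"op": "move_arm", "data": {
  "deltas": [0.1,0,0,0,0,0,0,-0.4,0,0,0,0,0,0,-1,0,0,0,0,0,0,-1,0,0,0,0,0,0,-1,0,0,0,0,0,0,-1,0,0,0,0,0,0]
}}

```text
clock: 8.7
tcp_pos: [0.4923, -0.0305, 0.0162]
orientation: [-0.0, -0.127, 0.992, 0.0]
wrist_force: [0.4, -0.0, -0.4]
finger_gap: 0.0855
```

>>> {"op": "move_arm", "data": {
  "deltas": [-1,0,0,-0.01,0,0,0,-1,0,0,-0.02,0,0,0,-1,0,0,-0.03,0,0,0,-1,0.02,0,-0.03,0,0,0,-1,0.03,0,-0.03,0,0,0,-1,0.03,0,-0.02,0,0,0,-1,0,0,0,0,0,0,-1,0,0,0,0,0,0]
}}

```text
clock: 9.7
tcp_pos: [0.4156, -0.0509, 0.1566]
orientation: [0.001, -0.127, 0.992, -0.0]
wrist_force: [-0.0, -0.5, 0.1]
finger_gap: 0.0853
```

```bash
python3 - <<'E'
from h import *
S=imaging.read_camera('scene'); T=imaging.read_camera('top'); save(S,'s6.png')
c=S['img'][150:330,220:460]; cv2.imwrite('pics/c6.png',cv2.resize(c[...,::-1],None,fx=3,fy=3,interpolation=cv2.INTER_NEAREST))
print(dot(S,(334,295))); print(world(S,[[334.3,286.8]],.055))
for q in imaging.cut_out(T,'blue_rail_center')[:1]:
    v,u=np.nonzero(q['mask']); w=world(T,np.c_[u,v],.03)[:,:2]; print('blue',cv2.minAreaRect(w.astype(np.float32)*1000))
for q in imaging.cut_out(S,'red_rail_center')[:1]:
    v,u=np.nonzero(q['mask']); w=world(S,np.c_[u,v]); w=w[(w[:,2]>.02)&(w[:,2]<.05)]; A=np.c_[w[:,:2],np.ones(len(w))]; t=w[:,2]>.027
    print('red top z',np.median(w[t,2]),np.linalg.lstsq(A[t],w[t,2],rcond=None)[0])
s=env.get_state(); print(s['clock'],s['tcp_pos'],s['wrist_force'],s['finger_gap'])
E
```

```text
(92, [np.float64(333.5108695652174), np.float64(295.1304347826087)], [np.float64(334.0), np.float64(295.0)], array([[0.6288, 0.0065, 0.03  ],
       [0.6287, 0.0074, 0.03  ]]))
[[0.62907917 0.00745845 0.055     ]]
blue ((496.895751953125, 242.07504272460938), (50.467002868652344, 280.324951171875), 79.17748260498047)
red top z 0.03129649720546424 [-0.00292309  0.00589433  0.03298314]
9.9 [ 0.41516625 -0.05049203  0.15561898] [ 0.56640766 -0.47985582  0.34764909] 0.08539137198693579
```

View pics/c6.png

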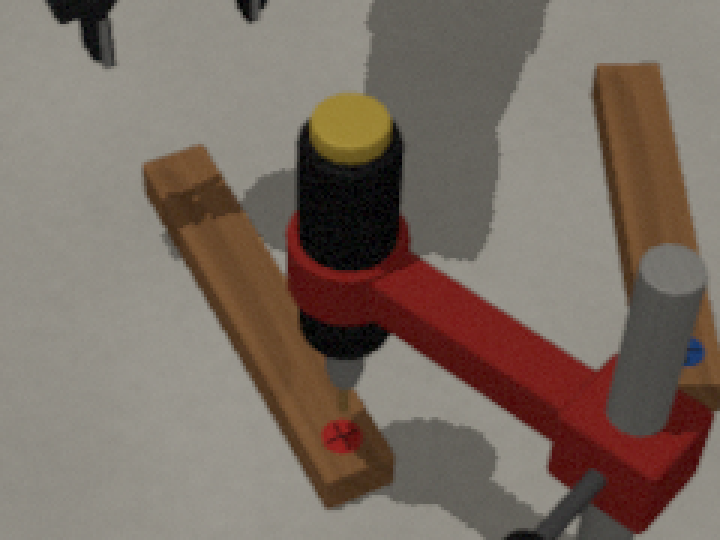

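The rail lies flat, the dot is directly under the bit (dot at (334,295), tip at (334,287)), and the gripper is clear. Handing in.

```bash
python3 -c "
from workcell import order
print(order.hand_in())"
```

```text
the job is handed in; nothing more can be done
None
```

I gripped the red-dot rail across its width, slid it flat along the bench until the dot was under the drill bit, then let go and backed the gripper off. The job was handed in at about 10 s; the hand-in itself gives no verdict.

Last checks before handing in:
- **Dot position:** in the scene camera the dot is at about (0.629, 0.007) m and the bit tip at (0.629, 0.0075) m. They agree within about 1 mm, plus up to about 3 mm of uncertainty about where the bit's centre is. I didn't recheck the dot from the top camera after the final slide.
- **Flatness:** the rail's top face measures about 31 mm above the bench, with a tilt under 0.01 rad.
- **Blue rail:** its centre measures within 2 mm of where it started, which is within the measuring error.
- **Drill stand:** it looks unmoved. The gripper stayed about 145 mm from the bit, and the wrist force was at most about 8 N at each reading.
- **Gripper:** it is open, about 150 mm up, with wrist force near zero.

Absolute positions differ by about 4 mm between the top and scene cameras. I therefore compared the dot with the drill within the same picture; before the last slide, both cameras gave the same remaining distance to within 1 mm.

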